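# Nip up the brass bar in the cam clamp

### The job

Two cam clamps stand on the jeweller's bench; a brass bar lies loose in one of them and the other is empty. Swing the lever of the clamp with the bar anticlockwise (seen from above) until its cam has taken up the gap and pressed the bar against the sprung jaw, so that the jaw is pushed back about half of its travel, then let go. Never drive the jaw right back against its stop block, and leave the lever of the empty clamp as it is.

Things in the scene. Friction and masses are not known exactly. Their poses are not given: they have to be found in the camera images.
- clamp: Cam clamp holding the bar: dark steel plate 175 x 130 x 12 mm fixed to the bench, place varies, turned up to 20 deg. Origin: on the cam's upright axis, at bench height; plate spans x -50 to 125, y -65 to 65 mm. +x is the clamping direction: cam, bar, aluminium jaw, steel stop block in that order; z up. An equal empty clamp stands on the other side of the bench (left/right at random).
- lever (a joint): Turn of its cam lever about the clamp's origin axis, rad, anticlockwise from above, 0 to 2.4, starts at 0 to 0.3; friction (3 N at the grip) keeps it where left. Cam: steel disc 56 mm across, centre 18 mm off the axis; its edge reaches 28 - 18 cos(angle) mm towards the clamp's +x. Arm 18 mm wide, top at 38 mm, points 100 deg anticlockwise from the clamp's +x at 0 and turns along.
- knob (a point): Grip of this clamp's lever: upright black post 18 mm in diameter, from 38 to 80 mm above the bench, 100 mm from the cam's axis. The point lies on the post's axis, 60 mm above the bench. The post can be taken from above and led along its arc; it may turn between the fingers.
- jaw (a joint): How far the sprung aluminium jaw (80 mm long, 14 thick, top 32 mm above the bench) is pushed back, m: 0 free (14 mm open gap to the stop block behind it), 0.014 right against the block; 0.7 N per mm. The block's place varies: the free face is 38 to 47 mm from the cam's axis, so the gap closes at 0.66 to 1.32 rad of the lever; from there the jaw retreats as the cam's edge advances.
- bar: Brass bar to be clamped, 24 x 120 x 16 mm (x, y, z), 0.3 to 0.5 kg, loose on the clamp's plate between cam and jaw, its length across the clamping direction. Origin: centre of its underside, 12 mm above the bench. (A shorter brass offcut lies elsewhere on the bench.)
- idle_knob (a point): The same point on the lever grip of the other, empty clamp, which is to be left alone.
Mind the look-alikes: they are no part of the job. Leave any green look-alike of the clamp alone. Leave any turquoise look-alike of the bar alone.

How it is judged:
By the outcome, as a careful person would: the job done as asked, in the order asked, and still so for the second after the job is handed in, with the robot touching nothing.
It also fails if it takes over 43 s, if anything falls off the work surface, if the arm or the gripper's body presses on something with over 40 N, if the wrist force passes 120 N, or if a joint passes its speed limit or range.

### The arm

A 6-joint arm with a two-finger parallel gripper is mounted at the origin on the work surface. World frame = base frame: x ahead of the robot, y to its left, z up, the work surface at z = 0. Lengths are in mm, angles in rad, forces in N, time in s.
With the tool pointing down it reaches from about 300 to 775 mm from the base axis. Payload 14.6 kg.
Tool frame: the origin (TCP) lies on the centre line of the jaws, within the pads' length; the fingertips stand 19 mm ahead of it and the grasp point (between the pads) is the TCP (bot.tip_reach is the distance from the TCP to the fingertips, in mm); z points along the fingers, y is the line along which they close (so a half turn about z gives the same grasp; the last joint's range is limited). The gripper opens to 85 mm and grips with 20 to 120 N. Pads are 22 mm wide; open, the fingers measure 114 mm over their backs; the gripper's body (76 mm by 85 mm) begins 54 mm behind the grasp point. The pads swing forward as they close: fully open they stand 13 mm farther back than shut.
Start: joints at [1.207, 0.3, 1.521, -0, 1.321, -0.067], TCP at [160.851, 525.943, 222.281] pointing down, gripper open.
Joint ranges: [-3.03, 3.03], [-0.79, 2.21], [0.23, 2.52], [-1.04, 4.18], [0, 3.07], [-2.55, 2.55]. Speed limits (rad/s): [2.22, 2.22, 2.57, 3.14, 3.14, 3.14].

### API

Orientations are given as a unit quaternion [w, x, y, z].
In Python, from rig import bot gives the robot as it stands. Calls block until the motion is done:
- bot.move_to(position, orientation): joint-space move of the TCP to a pose.
- bot.servo_line(position, attitude=None, speed=150, until_force=None): straight line of the TCP; attitude=None keeps the orientation; speed is the mean speed in mm/s. With until_force (N) it stops when the force on the tool has changed by that much, and returns True; else False.
- bot.move_joints(angles): joint-space move.
- bot.move_gripper(opening, grip_force=None): finger opening in mm; grip_force is the grip in N (None keeps the last); returns when the fingers have stopped.
- bot.dwell(seconds).
- bot.ik(position, orientation): joint angles nearest the present ones, or None.
- bot.read_state(): the state.
- bot.read_camera(name): name is "scene" or "top"; returns a dict with "image" (400x640x3 uint8, blue, green, red), "depth" (400x640 float32, mm along the optical axis (not along the pixel's ray), 0 where there is no reading), "fovy" (degrees; the focal length in pixels is half the picture's height over the tangent of half this angle, whatever the lens; pixels are square), "cx", "cy" (the principal point, pixels), "k1" (the pictures are not rectified: a ray, as slopes to the right and down, at radius r is drawn at 1 + k1 r^2 times it, then the intrinsics apply), "eye" and "attitude" of the camera in the world. Camera axes: x right, y down, z forward; pixel columns grow to the right and rows downward; lengths in mm; the calibration is good to about 2 mm. A picture is of the moment at which its call begins.
A pose or a line that the arm cannot do raises bot.MotionError and nothing moves.
- bot.finish_job(): hands the job in; it is judged then, once.
The state is a dict: "clock": time; "joint_positions": joint angles; "qvel": joint speeds; "effort": joint torques, N m; "ee_pos": TCP position; "tool_rot": TCP orientation; "ft_force": force on the tool from outside, world axes, zero at the start; "moment": the same for the moment, N m; "grip_width": finger opening in mm; "grip_force": force on a finger pad.
Only numpy, scipy, OpenCV 4.12 (cv2) and the standard library are available. Lean on these libraries where they do the work, as an engineer would, in place of code of your own. Each camera call takes 0.05 s, during which the arm holds its last target. There are 200 camera calls.

## Working session

There is one attempt and no reset: what is moved stays moved. The work goes in short steps, each a Python script; the robot and the scene stay as the last script left them, time stands still between calls to the robot, and variables do not carry over. Pictures are saved under pics/ and viewed, at most 10 in all, crops included, and the job is handed in when it is done.

```bash
mkdir -p pics; ls
cat > h.py <<'E'
import numpy as np, cv2
from rig import bot
from scipy.spatial.transform import Rotation as R
def rot(q): return R.from_quat([q[1],q[2],q[3],q[0]]).as_matrix()
def cam(n):
    c=bot.read_camera(n); c['f']=200/np.tan(np.radians(c['fovy'])/2); c['Rm']=rot(c['attitude']); return c
def rays(c,uv):
    uv=np.atleast_2d(np.array(uv,float)); d=(uv-[c['cx'],c['cy']])/c['f']; s=d.copy()
    for _ in range(30): s=d/(1+c['k1']*(s**2).sum(1,keepdims=True))
    return np.c_[s,np.ones(len(s))]
def plane(c,uv,z):
    d=rays(c,uv)@c['Rm'].T; e=np.array(c['eye']); return e+d*((z-e[2])/d[:,2])[:,None]
def cloud(c):
    v,u=np.mgrid[:400,:640]; r=rays(c,np.c_[u.ravel(),v.ravel()])*c['depth'].reshape(-1,1)
    return (r@c['Rm'].T+np.array(c['eye'])).reshape(400,640,3)
E
python3 - <<'E'
from h import *
for n in ('top','scene'):
    c=cam(n); cv2.imwrite(f'pics/{n}1.png',c['image']); print(n,c['fovy'],c['eye'],c['attitude'],c['k1'])
    np.savez(n+'1.npz',**c)
print(bot.read_state())
E
```

```text
pics
top 45.496896748168055 [ 343.88676425  -34.36084203 1318.21026652] [-0.04387138  0.70735013 -0.70509571  0.0238983 ] -0.03752150663398765
scene 42.08982230843413 [1577.5041273   804.92598887 1047.02474966] [-0.21222552  0.40126725  0.7890533  -0.41393214] -0.15053475050467957
{'clock': 0.1, 'joint_positions': array([ 1.20742294e+00,  3.00403345e-01,  1.52154917e+00,  1.16394468e-05,
        1.32069095e+00, -6.66049267e-02]), 'qvel': array([-0.00032934, -0.00144393,  0.00063226,  0.00205191,  0.00312723,
       -0.00092325]), 'effort': array([ 9.49348432e-04, -5.44381464e+01, -3.62370479e+01, -8.06089770e-05,
        3.05241607e-03, -2.76342831e-05]), 'ee_pos': array([160.75860859, 525.74282478, 221.77198126]), 'tool_rot': array([-1.17597040e-04,  1.47841719e-01,  9.89010895e-01, -5.12109927e-04]), 'ft_force': array([ 0.3903483 , -0.00518207,  1.09940272]), 'moment': array([ 0.00692225, -0.03645134,  0.04911374]), 'grip_force': 0.0, 'grip_width': 85.54044153254675}
```

View pics/top1.png

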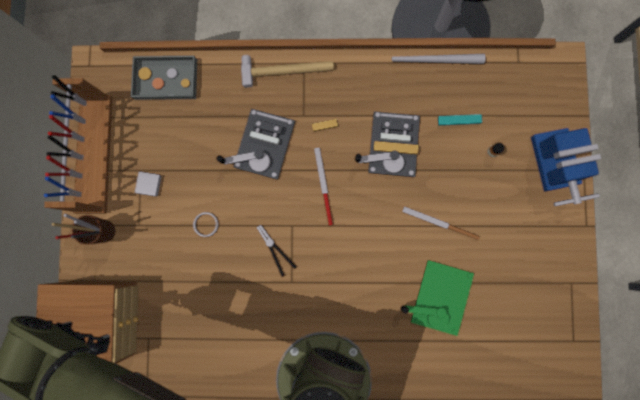

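View pics/scene1.png

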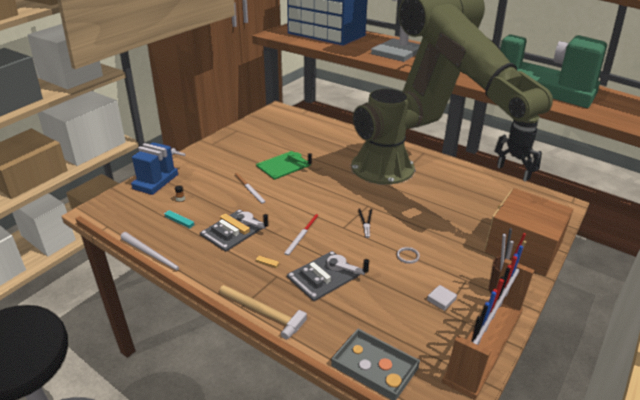

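The clamp with the bar is on the right in the top view: bar at about (397,147), knob at about (358,158). The empty clamp is on the left at about (265,145), and the green decoy is at (440,300). Next I'll zoom in on the right-hand clamp.

Run:
```python
from h import *
t=dict(np.load('top1.npz')); s=dict(np.load('scene1.npz'))
a=cv2.resize(t['image'][100:190,345:430],None,fx=6.4,fy=6.4,interpolation=cv2.INTER_CUBIC)
b=cv2.resize(s['image'][200:260,190:280],None,fx=2.8,fy=2.8,interpolation=cv2.INTER_CUBIC)
out=np.zeros((576,800,3),np.uint8); out[:,:544]=a; out[:b.shape[0],544:544+b.shape[1]]=b[:, :256]
cv2.imwrite('pics/z1.png',cv2.convertScaleAbs(out,alpha=1.4))
P=cloud(t); print('knob top',P[156:161:2,354:363:2].round().tolist())
# plate
hsv=cv2.cvtColor(t['image'],cv2.COLOR_BGR2HSV); x0,y0,x1,y1=360,105,430,185
box=np.zeros((400,640),bool); box[y0:y1,x0:x1]=1
grey=(hsv[...,1]<70)&box
for nm,m in (('plate',grey),('bar',(hsv[...,0]<32)&(hsv[...,1]>110)&(P[...,2]>20)&box)):
    m=cv2.morphologyEx(m.astype(np.uint8),cv2.MORPH_CLOSE,np.ones((9,9)) if nm=='plate' else np.ones((3,3)))
    k=max(cv2.findContours(m,0,2)[0],key=cv2.contourArea)
    q=plane(t,k[:,0],12 if nm=='plate' else 28)[:,:2].astype(np.float32)
    r=cv2.minAreaRect(q); print(nm,r,cv2.boundingRect(k))
```

```text
knob top [[[612.0, -81.0, 3.0], [597.0, -83.0, 80.0], [597.0, -88.0, 80.0], [596.0, -94.0, 81.0], [605.0, -101.0, 39.0]], [[597.0, -79.0, 51.0], [591.0, -83.0, 82.0], [591.0, -88.0, 80.0], [591.0, -94.0, 81.0], [599.0, -101.0, 41.0]], [[602.0, -81.0, -2.0], [589.0, -84.0, 67.0], [587.0, -89.0, 73.0], [590.0, -95.0, 58.0], [594.0, -101.0, 37.0]]]
plate ((646.7347412109375, -178.2151641845703), (155.22183227539062, 175.19921875), 84.78235626220703) (360, 112, 60, 65)
bar ((631.3621826171875, -193.52243041992188), (119.2767105102539, 25.830425262451172), 84.65409088134766) (374, 141, 44, 13)
```

View pics/z1.png

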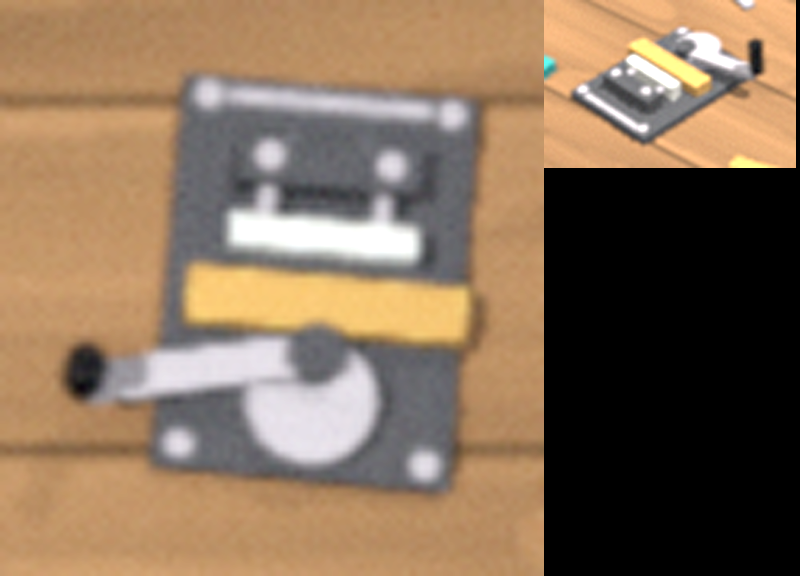

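Run:
```python
from h import *
t=dict(np.load('top1.npz'))
px=lambda l:(np.array(l,float)+.5)/6.4-.5+[345,100]
c=plane(t,px([(187,77),(477,98),(450,490),(153,465)]),12)[:,:2]
print(c.round(1).tolist(),[np.linalg.norm(c[i]-c[i-1]).round(1) for i in range(4)])
xd=(c[0]-c[3])+(c[1]-c[2]); yaw=np.arctan2(xd[1],xd[0]); yd=(c[0]-c[1])+(c[3]-c[2]); print(np.degrees(yaw),np.degrees(np.arctan2(yd[1],yd[0]))-90)
yaw=(yaw+np.arctan2(yd[1],yd[0])-np.pi/2)/2
A=np.array([[np.cos(yaw),-np.sin(yaw)],[np.sin(yaw),np.cos(yaw)]])
o=c.mean(0)-A@[37.5,0]; print('origin',o,'hub@40',plane(t,px([(317,352)]),40),np.degrees(yaw))
L=lambda p:(p[:,:2]-o)@A
print('knob',L(plane(t,px([(85,370)]),72)),plane(t,px([(85,370)]),72))
print('jaw front',L(plane(t,px([(228,248),(420,263)]),32)).round(1),'back',L(plane(t,px([(230,210),(424,228)]),32)).round(1))
P=cloud(t)
# jaw by mask, subpixel column profile in clamp frame
Q=(P[...,:2]-o)@A
m=(t['image'].min(2)>150)&(Q[...,0]>35)&(Q[...,0]<75)&(abs(Q[...,1])<50)
v,u=np.nonzero(m); q=plane(t,np.c_[u,v],32); r=cv2.minAreaRect(L(q).astype(np.float32)); print('jaw mask',r)
for lo,hi in ((-35,-30),(-5,5),(33,38)):
  k=(Q[...,1]>lo)&(Q[...,1]<hi)&(Q[...,0]>0)&(Q[...,0]<100); i=np.argsort(Q[k][:,0]); print(np.c_[Q[k][i,0],P[k][i,2],t['image'][k][i].mean(1)].round().astype(int)[::2].tolist())
np.savez('pose.npz',o=o,yaw=yaw)
```

```text
[[736.9, -136.0], [727.2, -262.5], [554.0, -248.1], [564.8, -120.3]] [np.float64(172.8), np.float64(126.8), np.float64(173.8), np.float64(128.3)]
-5.0065288744031 -4.599010025433543
origin [ 608.36852763 -188.57520518] hub@40 [[ 608.62514616 -188.10165655   40.        ]] -4.802769449918322
knob [[-22.24139552  98.64145088]] [[594.46408088 -88.41791954  72.        ]]
jaw front [[ 43.9  40.9]
 [ 44.2 -41.3]] back [[ 60.6  41.3]
 [ 59.6 -42. ]]
jaw mask ((53.3333740234375, 0.9733772277832031), (14.912456512451172, 77.13103485107422), 1.500199317932129)
[[3, 9, 70], [4, 15, 70], [10, 14, 72], [12, 32, 113], [13, 15, 81], [13, 24, 102], [19, 27, 136], [24, 29, 134], [25, 34, 135], [30, 26, 135], [32, 29, 135], [34, 31, 130], [42, 11, 95], [45, 11, 78], [46, 20, 102], [47, 27, 143], [48, 34, 181], [54, 30, 187], [56, 34, 177], [58, 36, 137], [67, 13, 92], [69, 15, 98], [72, 6, 59], [73, 12, 93], [74, 29, 54], [76, 33, 74], [79, 34, 81], [81, 37, 79], [84, 36, 83], [87, 35, 83], [91, 31, 80], [92, 36, 78]]
[[1, 42, 76], [2, 38, 73], [3, 44, 78], [4, 43, 80], [7, 43, 77], [7, 39, 76], [9, 43
[... 590 characters left out ...]
[75, 29, 53], [75, 15, 43], [76, 35, 72], [76, 34, 70], [78, 36, 77], [82, 33, 76], [82, 30, 78], [85, 31, 78], [86, 36, 70], [87, 32, 77], [89, 38, 75], [90, 35, 73], [92, 35, 73], [94, 31, 74], [95, 36, 68]]
[[2, 41, 117], [7, 12, 105], [11, 12, 78], [13, 15, 76], [14, 20, 96], [15, 31, 128], [18, 27, 137], [22, 25, 137], [24, 26, 138], [27, 28, 137], [29, 29, 137], [33, 27, 137], [35, 26, 126], [43, 8, 91], [45, 10, 73], [46, 29, 132], [46, 16, 90], [48, 33, 176], [52, 29, 190], [54, 31, 187], [57, 32, 182], [60, 31, 156], [67, 11, 103], [71, 8, 72], [73, 12, 60], [74, 19, 47], [75, 36, 71], [77, 38, 74], [81, 34, 75], [84, 35, 101], [87, 35, 77], [89, 35, 74], [93, 33, 74], [95, 35, 71]]
```

```bash
cat >> h.py <<'E'
_p=np.load('pose.npz'); O=_p['o']; YAW=float(_p['yaw'])
A=np.array([[np.cos(YAW),-np.sin(YAW)],[np.sin(YAW),np.cos(YAW)]])
def att(a,flip=0):  # tool down, closing along the knob's tangent at lever angle a
    th=YAW+np.radians(100)+a+np.pi/2+flip*np.pi
    y=np.array([np.cos(th),np.sin(th),0]); z=np.array([0,0,-1.]); q=R.from_matrix(np.c_[np.cross(y,z),y,z]).as_quat()
    return [q[3],q[0],q[1],q[2]]
def kn(a,z): th=YAW+np.radians(100)+a; return [O[0]+100*np.cos(th),O[1]+100*np.sin(th),z]
def ang(p): return np.arctan2(p[1]-O[1],p[0]-O[0])-YAW-np.radians(100)
E
python3 - <<'E'
from h import *
for f in (0,1):
  for a in (.05,.8,1.7):
    for z in (66,150): j=bot.ik(kn(a,z),att(a,f)); print(f,a,z,None if j is None else np.round(j,2))
E
```

```text
0 0.05 66 None
0 0.05 150 None
0 0.8 66 [-0.3   0.47  1.68 -0.    0.99  1.95]
0 0.8 150 [-0.3   0.36  1.62 -0.    1.16  1.95]
0 1.7 66 [-0.46  0.48  1.66 -0.    1.    0.89]
0 1.7 150 [-0.46  0.37  1.6  -0.    1.17  0.89]
1 0.05 66 [-0.21  0.58  1.51 -0.    1.05 -0.35]
1 0.05 150 [-0.21  0.48  1.45 -0.    1.21 -0.35]
1 0.8 66 [-0.3   0.47  1.68 -0.    0.99 -1.19]
1 0.8 150 [-0.3   0.36  1.62 -0.    1.16 -1.19]
1 1.7 66 [-0.46  0.48  1.66 -0.    1.   -2.25]
1 1.7 150 [-0.46  0.37  1.6  -0.    1.17 -2.25]
```

```bash
cat >> h.py <<'E'
def st(tag):
    s=bot.read_state(); print(tag,round(s['clock'],2),np.round(s['ee_pos'],1),np.round(s['ft_force'],1),'gw',round(s['grip_width'],1),'ang',round(ang(s['ee_pos']),3),'r',round(float(np.hypot(*(np.array(s['ee_pos'][:2])-O))),1)); return s
def swing(a0,a1,n,speed=70):
    for a in np.linspace(a0,a1,n+1)[1:]:
        bot.servo_line(kn(a,66),att(a,1),speed=speed); s=st('arc %.2f'%a)
        if np.linalg.norm(s['ft_force'])>35: print('ABORT'); break
E
python3 - <<'E'
from h import *
bot.move_gripper(50,30)
bot.move_to(kn(.05,150),att(.05,1)); st('above')
print(bot.servo_line(kn(.05,66),speed=90,until_force=8)); st('down')
bot.move_gripper(0,30); s=st('grip')
if 14<s['grip_width']<22: swing(.05,1.4,9)
c=cam('scene'); t=cam('top')
cv2.imwrite('pics/z2.png',np.hstack([cv2.resize(c['image'][190:270,180:290],(400,290),interpolation=2),cv2.resize(t['image'][100:190,345:430],(400,424),interpolation=2)[:290]]))
E
```

```text
above 3.22 [594.5 -88.8 150.1] [-0.4 -0.9 -0.5] gw 50.1 ang 0.048 r 100.8
False
down 4.3 [594.7 -89.7  66.7] [-0.9 -0.4  1.2] gw 50.2 ang 0.047 r 99.9
grip 4.72 [594.6 -89.6  66.5] [-0.7  1.5  4.3] gw 14.8 ang 0.047 r 100.0
arc 0.20 5.08 [579.5 -92.8  66.5] [-3.8  1.3  6.6] gw 15.4 ang 0.202 r 100.0
arc 0.35 5.45 [565.4 -98.1  66.4] [-4.5  2.5  7.3] gw 15.1 ang 0.353 r 100.2
arc 0.50 5.82 [ 552.3 -105.4   66.4] [-5.3  2.4  9.7] gw 15.0 ang 0.503 r 100.3
arc 0.65 6.18 [ 540.3 -114.6   66.4] [-6.4  2.7  8.8] gw 15.5 ang 0.653 r 100.5
arc 0.80 6.55 [ 529.8 -125.5   66.4] [-8.7  3.7 10.5] gw 15.2 ang 0.804 r 100.7
arc 0.95 6.92 [ 521.1 -137.9   66.4] [-10.2   2.9  12.1] gw 15.4 ang 0.954 r 100.9
arc 1.10 7.28 [ 514.2 -151.5   66.4] [-13.5   2.   13.8] gw 15.2 ang 1.104 r 101.2
arc 1.25 7.65 [ 509.4 -165.9   66.3] [-15.7   1.4  16. ] gw 15.5 ang 1.255 r 101.5
arc 1.40 8.02 [ 506.9 -180.9   66.3] [-18.6  -0.9  16.2] gw 15.4 ang 1.405 r 101.7
```

View pics/z2.png

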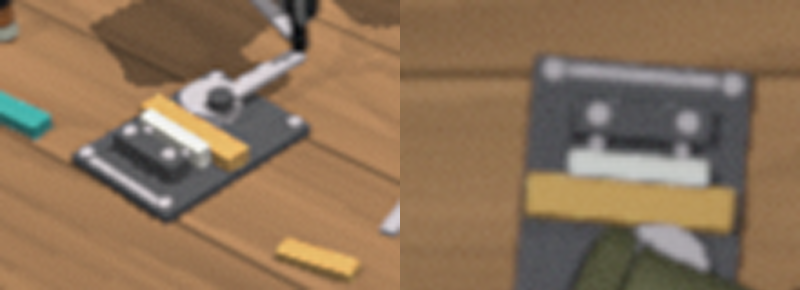

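The bar now touches the jaw, and the jaw stays visible in the top view while the knob is held. I'll measure how far it has moved from the first picture.

```bash
cat >> h.py <<'E'
def jawpos(t):
    v,u=np.mgrid[100:190,345:430].reshape(2,-1); q=(plane(t,np.c_[u,v],32)[:,:2]-O)@A
    b=cv2.GaussianBlur(t['image'],(3,3),0)[v,u,0].astype(float)
    k=((abs(q[:,1])<13)|((abs(q[:,1])>27)&(abs(q[:,1])<36)))&(q[:,0]>34)&(q[:,0]<76)
    xs=np.arange(36,75,.25); pr=np.array([np.average(b[k],weights=np.exp(-((q[k,0]-x)/1.2)**2)+1e-9) for x in xs])
    th=(pr.max()+np.median(pr[xs>pr.argmax()*.25+36+9]))/2
    i=np.nonzero(pr>th)[0]; return xs[i[0]],xs[i[-1]],pr.max()   # front, back edges
E
python3 - <<'E'
from h import *
print(jawpos(dict(np.load('top1.npz'))))
t=cam('top'); print(jawpos(t)); st('now')
E
```

```text
(np.float64(44.5), np.float64(60.5), np.float64(186.23539585476274))
(np.float64(47.75), np.float64(64.0), np.float64(197.36484739715573))
now 8.17 [ 506.9 -180.9   66.3] [-18.7  -1.2  16.5] gw 15.1 ang 1.404 r 101.7
```

Pushed back 3.4 mm at 1.405 rad, which matches the geometry (free face at about 45.6 mm). That puts 7 mm at about 1.60 rad.

Run:
```python
import h; from h import *
O[0]-=1.5
swing(1.4,1.6,2,50)
O[0]+=1.5
bot.dwell(.3); print(jawpos(cam('top')))
bot.move_gripper(50); bot.dwell(.3); st('open'); print(jawpos(cam('top')))
p=bot.read_state()['ee_pos']; bot.servo_line([p[0],p[1],170],speed=120)
bot.dwell(.3); t=cam('top'); c=cam('scene'); print(jawpos(t)); st('up')
cv2.imwrite('pics/z3.png',np.hstack([cv2.resize(c['image'][190:270,180:290],(400,290),interpolation=2),cv2.resize(t['image'][100:190,345:430],(400,424),interpolation=2)[:290]]))
```

```text
arc 1.50 8.52 [ 506.3 -191.    66.4] [-7.8 -1.5  9.7] gw 15.3 ang -4.779 r 100.6
arc 1.60 8.87 [ 506.8 -201.    66.4] [-9.3 -2.4  9.3] gw 15.7 ang -4.679 r 100.8
(np.float64(52.0), np.float64(66.75), np.float64(196.80538309007878))
open 9.94 [ 507.6 -200.5   66. ] [ 0.5  0.4 -0.6] gw 50.2 ang -4.685 r 101.5
(np.float64(52.0), np.float64(66.75), np.float64(196.99796990245224))
(np.float64(52.25), np.float64(67.0), np.float64(189.79780829715006))
up 11.41 [ 507.5 -200.5  169.8] [-0.3  0.3 -0. ] gw 50.1 ang -4.685 r 101.5
```

View pics/z3.png

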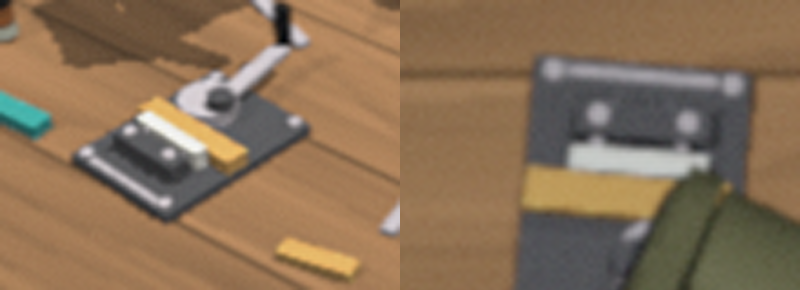

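The jaw is pushed back about 6.9 mm (half of its 14 mm travel), and it stayed there after I let go and raised the arm. Handing in.

```bash
python3 -c "
from rig import bot
print(bot.finish_job())"
```

```text
the job is handed in; nothing more can be done
None
```

The bar is clamped with the jaw pushed back about 7 of its 14 mm (by camera), the lever is at about 1.6 rad and released, the empty clamp was not touched, and the job was handed in at about 11.4 s.

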